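# Clamp the primed panel in the studio jig

### The arm

A 7-joint arm with a two-finger parallel gripper is mounted at the origin on the work surface. World frame = base frame: x ahead of the robot, y to its left, z up, the work surface at z = 0. Lengths are in m, angles in rad, forces in N, time in s.
With the tool pointing down it reaches from about 0.4 to 0.85 m from the base axis. Payload 10.4 kg.
Tool frame: the origin (TCP) lies at the centre of the arm's flange, where the gripper is bolted on; the fingertips stand 173 mm ahead of it and the grasp point (between the pads) lies 155 mm ahead of it; z points along the fingers, y is the line along which they close (so a half turn about z gives the same grasp; the last joint's range is limited). The gripper opens to 85 mm and grips with 20 to 120 N. Pads are 22 mm wide; open, the fingers measure 114 mm over their backs; the gripper's body (76 mm by 85 mm) begins 54 mm behind the grasp point. The pads swing forward as they close: fully open they stand 13 mm farther back than shut.
Start: joints at [1.255, 0.332, -0.065, 1.46, 0.022, 1.35, -0.088], TCP at [0.18, -0.598, 0.405] pointing down, gripper open.
Joint ranges: [-2.6, 2.6], [-0.5, 2.12], [-1.47, 1.34], [0.16, 2.42], [-1.27, 4.41], [0.06, 2.06], [-2.6, 2.6]. Speed limits (rad/s): [2.22, 2.22, 2.79, 2.79, 3.14, 3.14, 3.14].

### API

Orientations are given as a unit quaternion [x, y, z, w].
In Python, from workcell import manip, viewer, finder gives the robot as it stands.
- The arm moves only by the tool arm_command, never from a script. Its argument "plan" is a list of rows, each an object with "dp": the shift along the tool's x, y, z in mm, a list of three; "spin": the turn about the tool's z in rad. A call has 1 to 5 rows; each row shifts and turns the commanded pose from where the row before left it, along the tool's axes as they then stand; what a row does not reach is not made up. A row lasts 1/10 s, in which the tool goes at most 50 mm and 8.59 degrees, less where a joint would pass 70% of its speed; a pose out of reach is approached as far as the arm can. A call is refused whole if a number of a shift passes 50 or a number of a turn 0.15, either way. A call with a gripper value outside its range is refused whole. "grip" is the closure, from -1 (fully open) to 1 (shut), set as the call begins (left out, the last holds). The fingers move at their own pace and stop on an object; "newtons" is the grip in N (left out, the last holds). Time passes only in rows, so rows that do not move let the fingers close. It gives the time, the measured TCP pose, the force, the opening and the grip force at its end, in the units of the state.
- manip.get_obs(): the state, without advancing time (a new reading comes with each control period).
- viewer.camera(name): name is "side" or "top"; returns the picture (480x640x3 uint8, blue, green, red); there is no depth.
- viewer.camera_params(name): a dict with "vertical_fov" (degrees; the focal length in pixels is half the picture's height over the tangent of half this angle, whatever the lens; pixels are square), "cx", "cy" (the principal point, pixels), "R" (3x3) and "t" (3): a world point X has camera coordinates R X + t. Camera axes: x right, y down, z forward; pixel columns grow to the right and rows downward; lengths in m; the calibration is good to about 2 mm. A picture is of the moment at which its call begins. camera_params takes no time and is no camera call.
- manip.hand_in(): hands the job in; it is judged then, once.
Trained networks look in the newest picture that a camera, given by its name, has taken for a name from the list of things; names that differ only in an ending like _2 or _b are one class to them, and where a whole thing is asked for, a point or a joint stands for the part that bears it (a point fixed in the world has none). Each returns a list of dicts, best first, with "score" (0 to 1); they miss things now and then, are a little off and sometimes report something else, mostly with a low value. They report only what shows in the picture. A call takes as long as a camera call.
- finder.find_in(camera, thing): "position" ([x, y, z] in m, in world coordinates, good to about 4 mm: the middle of the surface that is visible of it).
The state is a dict: "clock": time; "joint_pos": joint angles; "joint_velocities": joint speeds; "tau": joint torques, N m; "position": TCP position; "ee_rot": TCP orientation; "ft_force": force on the tool from outside, world axes, zero at the start; "torque": the same for the moment, N m; "grip_width": opening from 0.0 (shut) to 1.0 (fully open); "grasp_force": force on a finger pad.
Only numpy, scipy, OpenCV 4.12 (cv2) and the standard library are available. Lean on these libraries where they do the work, as an engineer would, in place of code of your own. Each camera call takes 0.05 s, during which the arm holds its last target. There are 200 camera calls.

### The job

The white primed panel lies in its jig on the painting table. Push the steel clamp strap round over the panel until it meets its stop, and only then push the cam lever on it fully down, so that the cam presses on the panel. Only push: nothing is picked up, the panel stays lying in its frame, and the paint tubes, the jar and the scraper are not shifted.

Things in the scene. Friction and masses are not known exactly. Their poses are not given: they have to be found in the camera images.
- jig: Fixed plywood board 260 x 330 x 18 mm (x, y, z) on the table, origin at the centre of its underside, yaw varies (x roughly away from the robot). The strap's vertical pivot stands at its x, y = (30, -125) mm, a nut 18 mm wide on top up to z = 57 mm; a thin steel stop pin at (50, -99) mm, 52 mm high, shows where the strap stops. Strips 6 mm high on the board frame the panel.
- strap (a joint): Flat steel strap on the pivot. Value in rad: 0 swung right off the panel, grows clockwise seen from above, 2.2 at the stop. In the jig's frame it points from the pivot at angle pi/2 + 2.2 - value from jig x (at the stop: along jig +y). Friction 0.25 N m (about 3.5 N pushed 75 mm out); it stays where it is left.
- strap_mid (a point): Middle of the strap, 75 mm out from the pivot axis, 43 mm above the table. x axis outward along the strap, y axis to the trailing side (the side to push on to swing it over the panel), z up. The strap is 30 mm wide, reaches 119 mm out from the pivot axis, and stands with its underside 36 mm and top 50 mm above the table (panel top: 28 mm); its outer 30 mm is a fork.
- lever (a joint): Dark steel cam lever in the fork of the strap, moving in the strap's vertical plane. Value in rad: 0 raised 1.2 rad above level, leaning outward; grows as it is pushed down; 1.2 fully down: level, pointing outward beyond the strap. Near the end its cam comes to press on the panel; pushing takes about 2 to 10 N at its end. It stays where it is left (friction 0.15 N m).
- lever_hinge (a point): The lever's hinge axis, on the strap 105 mm out from the pivot, 43 mm above the table. The axis is level and square to the strap; point axes as strap_mid.
- lever_end (a point): Free end of the cam lever, on its centre line, 70 mm from the hinge. x axis outward along the lever, z axis to its upper face, 4 mm away. The lever is a flat bar 18 mm wide and 8 mm thick.
- panel: Loose white primed wood panel 150 x 180 x 10 mm lying in the jig's frame with 2 mm of play, its underside 18 mm above the table; origin at the centre of its underside.
- tube_a: Bystander: paint tube, 85 mm body with cap, 38 mm wide, 24 mm high, lying on the table with a blue band; origin under its middle, cap towards its +x.
- tube_b: Bystander: same tube with a green band.
- jar_mid (a point): Bystander: amber glass jar with white cap, 52 mm in diameter, 75 mm high; point at its centre.
- knife: Bystander: scraper with a wooden handle and a broad flat steel blade, 180 mm long, lying on the table along its x axis.

How it is judged:
By the outcome, as a careful person would: the job done as asked, in the order asked, and still so for the second after the job is handed in, with the robot touching nothing.
It also fails if it takes over 56 s, if anything falls off the work surface, if the arm or the gripper's body presses on something with over 40 N, if the wrist force passes 120 N, or if a joint passes its speed limit or range.

## Working session

There is one attempt and no reset: what is moved stays moved. The work goes in short steps, Python scripts to look and compute and a tool call to move; the robot and the scene stay as the last step left them, time stands still between calls to the robot, and variables do not carry over. Pictures are saved under pics/ and viewed, at most 10 in all, crops included, and the job is handed in when it is done.

Besides the shell and the picture viewer there is one more tool, called after ">>>" as name(argument=value, ...), one argument or row to a line, values as JSON. arm_command: Moves the arm, as the interface text tells. Its arguments: {"type":"object","properties":{"plan":{"type":"array","items":{"type":"object","properties":{"dp":{"type":"array","items":{"type":"number"}},"spin":{"type":"number"}}}},"grip":{"type":"number"},"newtons":{"type":"number"}},"required":["plan"]}

```bash
mkdir -p pics; cat > h.py <<'E'
import numpy as np, cv2
from workcell import manip, viewer, finder
def snap(c,n):
    im=viewer.camera(c); cv2.imwrite(f'pics/{n}.png',im); return im
def proj(c,X):
    p=viewer.camera_params(c); f=240/np.tan(np.radians(p['vertical_fov'])/2)
    x=np.array(p['R'])@np.array(X)+np.array(p['t']); return np.array([f*x[0]/x[2]+p['cx'],f*x[1]/x[2]+p['cy']])
def ray(c,u,v,z):
    p=viewer.camera_params(c); f=240/np.tan(np.radians(p['vertical_fov'])/2)
    R=np.array(p['R']);o=-R.T@np.array(p['t']); d=R.T@np.array([(u-p['cx'])/f,(v-p['cy'])/f,1])
    return o+d*(z-o[2])/d[2]
E
python3 - <<'E'
from h import *
o=manip.get_obs(); print(o['clock'],o['position'],o['ee_rot'],o['ft_force'])
for c in('top','side'):
    snap(c,c+'0')
    for t in['jig','strap_mid','lever_hinge','lever_end','panel','tube_a','jar_mid','knife']:
        print(c,t,[(round(r['score'],2),np.round(r['position'],3).tolist()) for r in finder.find_in(c,t)[:3]])
E
```

```text
0.0 [ 0.18038565 -0.59827163  0.40392239] [ 9.89295828e-01  1.45922138e-01 -1.36748365e-04 -6.89185876e-04] [ 0.03309893 -0.37873635 -0.10037766]
top jig [(0.67, [0.554, 0.016, 0.019])]
top strap_mid [(0.66, [0.588, -0.114, 0.048])]
top lever_hinge [(0.75, [0.585, -0.115, 0.046])]
top lever_end [(0.63, [0.53, -0.14, 0.084])]
top panel [(0.98, [0.561, 0.012, 0.03])]
top tube_a [(0.97, [0.605, 0.278, 0.016]), (0.76, [0.496, 0.224, 0.016])]
top jar_mid [(0.76, [0.673, 0.177, 0.072]), (0.24, [0.532, -0.144, 0.083])]
top knife [(0.69, [0.762, 0.011, 0.005]), (0.47, [0.585, -0.116, 0.045])]
side jig [(0.6, [0.538, 0.08, 0.015])]
side strap_mid [(0.65, [0.578, -0.108, 0.048])]
side lever_hinge [(0.75, [0.573, -0.109, 0.049])]
side lever_end [(0.64, [0.522, -0.139, 0.079])]
side panel [(0.62, [0.554, 0.028, 0.026])]
side tube_a [(0.82, [0.492, 0.229, 0.014]), (0.56, [0.597, 0.29, 0.016])]
side jar_mid [(0.66, [0.665, 0.194, 0.046])]
side knife [(0.79, [0.759, 0.012, 0.001])]
```

View pics/top0.png

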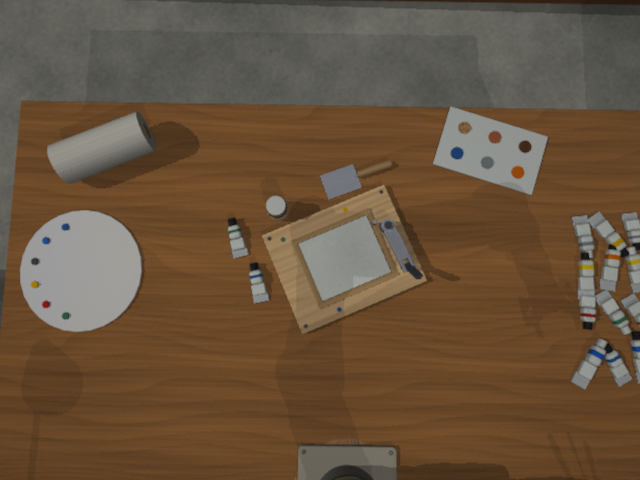

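View pics/side0.png

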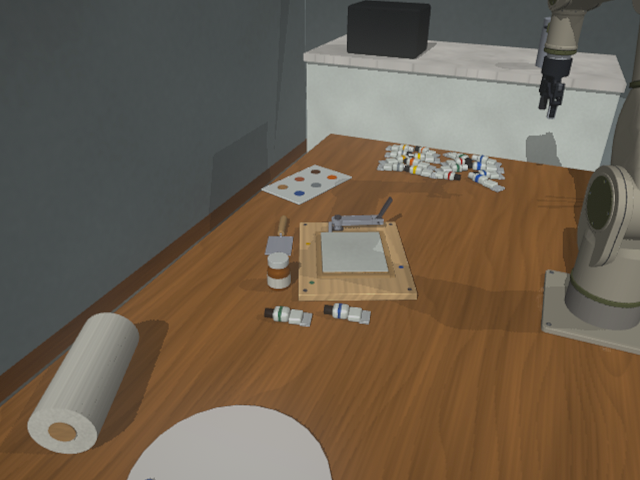

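The top view shows the jig with corners at about (385,187), (425,278), (303,331) and (263,238). The strap's nut is near (389,226), with the strap running to about (408,265) and the lever end near (417,275). The side view agrees.

```bash
python3 - <<'E'
from h import *
im=cv2.imread('pics/top0.png'); cv2.imwrite('pics/crop0.png',cv2.resize(im[180:340,255:455],None,fx=4,fy=3.75*4/3.75/1.0*1.0) [:600,:800])
cs=[ray('top',u,v,.018)[:2] for u,v in[(385,187),(425,278),(303,331),(263,238)]]
print(np.round(cs,3)); c=np.mean(cs,0)
ex=(cs[0]+cs[3]-cs[1]-cs[2]);yaw=np.arctan2(ex[1],ex[0]);
ey=(cs[3]+cs[2]-cs[0]-cs[1]);print('yaw',yaw,np.arctan2(-ey[0],ey[1]),'c',c)
yaw=np.arctan2(-ey[0],ey[1])
R=np.array([[np.cos(yaw),-np.sin(yaw)],[np.sin(yaw),np.cos(yaw)]])
P=c+R@[.03,-.125];print('pivot',P,'nut pix',proj('top',[*P,.057]),ray('top',389,226,.057),'stop',c+R@[.05,-.099])
for e in [(.588,-.114),(.53,-.14)]:
    d=np.array(e)-P;print(np.hypot(*d),'ang',np.arctan2(d[1],d[0]),'value',np.pi/2+2.2-(np.arctan2(d[1],d[0])-yaw)%(2*np.pi))
E
```

```text
[[ 0.737 -0.09 ]
 [ 0.513 -0.187]
 [ 0.381  0.108]
 [ 0.604  0.21 ]]
yaw 0.4201231878280433 0.4179483696853416 c [0.55870715 0.0101393 ]
pivot [ 0.63686064 -0.09192456] nut pix [388.39384081 224.73722104] [ 0.63384972 -0.09336354  0.057     ] stop [ 0.64458607 -0.06004482]
0.05361611382092847 ang -2.7172394121773893 value 0.6227988014780412
0.11717698296671607 ang -2.718830936026316 value 0.624390325326968
```

View pics/crop0.png

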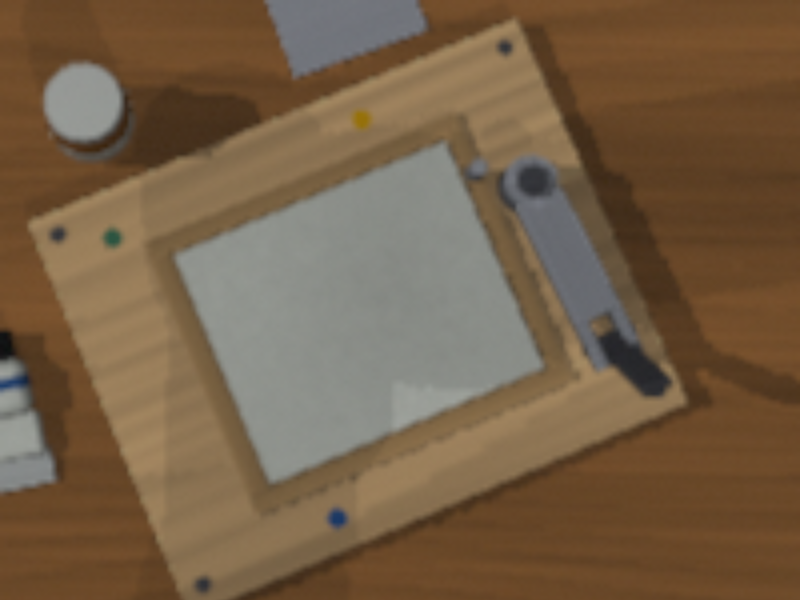

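```bash
cat >> h.py <<'E'
from scipy.spatial.transform import Rotation as Ro
def pose():
    o=manip.get_obs(); R=Ro.from_quat(o['ee_rot']).as_matrix()
    return np.array(o['position']),np.arctan2(R[1,0],R[0,0])
def rows(wps,p=None,th=None):
    """wps: list of (x,y,z,theta); prints one row each"""
    if p is None: p,th=pose()
    for w in wps:
        d=np.array(w[:3])-p; s=-((w[3]-th+np.pi)%(2*np.pi)-np.pi)
        c,n=np.cos(th),np.sin(th)
        print(np.round([1e3*(c*d[0]+n*d[1]),1e3*(n*d[0]-c*d[1]),-1e3*d[2]],1).tolist(),round(s,3))
        p,th=np.array(w[:3]),w[3]
def line(goal,n):
    p,th=pose(); a=np.array([*p,th]); g=np.array(goal); return [a+(g-a)*i/n for i in range(1,n+1)]
P=np.array([.635,-.093]); YAW=.419
def push(phi,r,off,z): # strap angle phi, distance r, trailing offset off
    q=P+r*np.array([np.cos(phi),np.sin(phi)])+off*np.array([-np.sin(phi),np.cos(phi)])
    return [*q,z,phi-np.pi/2]
E
python3 - <<'E'
from h import *
g=push(3.56,.062,.055,.30);print(g,pose()); rows(line(g,15))
E
```

```text
[np.float64(0.6006951070231671), np.float64(-0.1684464997057388), 0.3, 1.9892036732051035] (array([ 0.18041058, -0.5984049 ,  0.40475852]), np.float64(0.29281950380504923))
[35.1, -19.4, 7.0] -0.113
[37.1, -15.3, 7.0] -0.113
[38.5, -11.0, 7.0] -0.113
[39.5, -6.6, 7.0] -0.113
[40.0, -2.1, 7.0] -0.113
[40.0, 2.5, 7.0] -0.113
[39.5, 7.0, 7.0] -0.113
[38.4, 11.4, 7.0] -0.113
[36.9, 15.6, 7.0] -0.113
[34.9, 19.7, 7.0] -0.113
[32.5, 23.5, 7.0] -0.113
[29.6, 27.0, 7.0] -0.113
[26.4, 30.2, 7.0] -0.113
[22.8, 33.0, 7.0] -0.113
[18.9, 35.3, 7.0] -0.113
```

>>> arm_command(
  plan=[
    {"dp": [35,-19,7],"spin": -0.113},
    {"dp": [37,-15,7],"spin": -0.113},
    {"dp": [38,-11,7],"spin": -0.113},
    {"dp": [39,-7,7],"spin": -0.113},
    {"dp": [40,-2,7],"spin": -0.113},
  ],
  grip=1,
)

```text
clock: 1.4
position: [0.3203, -0.4548, 0.3697]
ee_rot: [0.908, 0.418, -0.0, 0.0]
ft_force: [0.1, -1.2, -0.4]
grip_width: 0.143
grasp_force: 0.0
```

>>> arm_command(
  plan=[
    {"dp": [40,2,7],"spin": -0.113},
    {"dp": [39,7,7],"spin": -0.113},
    {"dp": [38,11,7],"spin": -0.113},
    {"dp": [37,16,7],"spin": -0.113},
    {"dp": [35,20,7],"spin": -0.113},
  ],
)

```text
clock: 1.9
position: [0.4601, -0.312, 0.3347]
ee_rot: [0.756, 0.655, -0.0, 0.0]
ft_force: [-0.1, -1.3, 0.4]
grip_width: 0.001
grasp_force: 0.0
```

>>> arm_command(
  plan=[
    {"dp": [32,23,7],"spin": -0.113},
    {"dp": [30,27,7],"spin": -0.113},
    {"dp": [26,30,7],"spin": -0.113},
    {"dp": [23,33,7],"spin": -0.113},
    {"dp": [19,35,7],"spin": -0.113},
  ],
)

```text
clock: 2.4
position: [0.5993, -0.1691, 0.2996]
ee_rot: [0.544, 0.839, 0.0, 0.0]
ft_force: [1.9, -0.6, 0.4]
grip_width: -0.001
grasp_force: 0.0
```

```bash
python3 - <<'E'
from h import *
o=manip.get_obs();print(o['clock'],np.round(o['joint_pos'],2),pose(),o['grip_width'],Ro.from_quat(o['ee_rot']).as_matrix()[:,2])
g=push(3.56,.062,.055,.214); rows(line(g,3))
E
```

```text
2.4 [ 0.65  0.47 -0.58  1.57  0.27  1.19  0.44] (array([ 0.599307  , -0.16911987,  0.29957252]), np.float64(1.9919237126086642)) -0.0009405600945679566 [ 4.11241593e-04 -2.55861435e-04 -9.99999883e-01]
[0.0, 0.5, 28.5] 0.001
[0.0, 0.5, 28.5] 0.001
[0.0, 0.5, 28.5] 0.001
```

>>> arm_command(
  plan=[
    {"dp": [0,0,29]},
    {"dp": [0,0,29]},
    {"dp": [0,0,27]},
    {"dp": [0,0,0]},
  ],
)

```text
invalid input at $.plan[0]: expected keys dp, spin
```

```bash
python3 - <<'E'
from h import *
print(pose()); snap('side','side1')
im=snap('top','top1'); cv2.imwrite('pics/crop1.png',cv2.resize(im[180:330,300:500],None,fx=4,fy=4))
z=.2145
rows([push(3.56,.062,.045,z),push(3.56,.062,.035,z)]+[push(3.56-.1*i,.062,.027,z) for i in range(0,17)])
E
```

```text
(array([ 0.599307  , -0.16911987,  0.29957252]), np.float64(1.9919237126086642))
[6.3, -1.7, 84.2] 0.01
[10.0, 0.0, -0.0] -0.0
[8.0, 0.0, -0.0] -0.0
[6.3, -2.4, -0.0] 0.1
[6.3, -2.4, -0.0] 0.1
[6.3, -2.4, -0.0] 0.1
[6.3, -2.4, -0.0] 0.1
[6.3, -2.4, -0.0] 0.1
[6.3, -2.4, -0.0] 0.1
[6.3, -2.4, -0.0] 0.1
[6.3, -2.4, -0.0] 0.1
[6.3, -2.4, -0.0] 0.1
[6.3, -2.4, -0.0] 0.1
[6.3, -2.4, -0.0] 0.1
[6.3, -2.4, -0.0] 0.1
[6.3, -2.4, -0.0] 0.1
[6.3, -2.4, -0.0] 0.1
[6.3, -2.4, -0.0] 0.1
[6.3, -2.4, -0.0] 0.1
```

View pics/crop1.png

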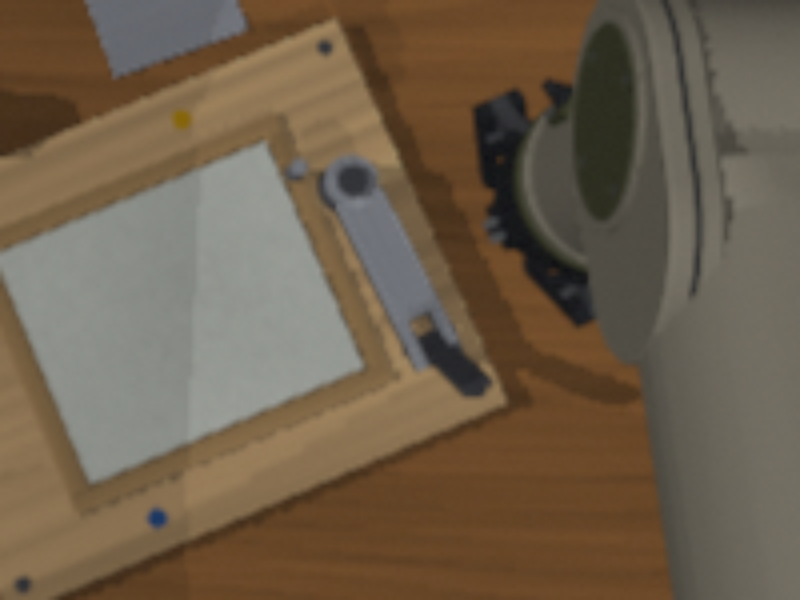

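The strap is untouched and the gripper stands to its right, clear of the board. Lowering next.

>>> arm_command(
  plan=[
    {"dp": [0,0,29],"spin": 0},
    {"dp": [0,0,29],"spin": 0},
    {"dp": [0,0,27],"spin": 0},
    {"dp": [10,0,0],"spin": 0},
    {"dp": [10,0,0],"spin": 0},
  ],
)

```text
clock: 3.0
position: [0.59, -0.1513, 0.2152]
ee_rot: [0.546, 0.838, 0.0, -0.0]
ft_force: [0.4, 0.4, 0.5]
grip_width: -0.003
grasp_force: 0.0
```

>>> arm_command(
  plan=[
    {"dp": [8,0,0],"spin": 0},
    {"dp": [6.3,-2.4,0],"spin": 0.1},
    {"dp": [6.3,-2.4,0],"spin": 0.1},
  ],
)

```text
clock: 3.3
position: [0.5783, -0.1346, 0.2167]
ee_rot: [0.628, 0.778, 0.0, 0.002]
ft_force: [2.5, -3.3, -2.3]
grip_width: 0.001
grasp_force: 1.9
```

```bash
python3 - <<'E'
from h import *
print(pose()); snap('side','side1')
im=snap('side','side2'); cv2.imwrite('pics/crop2.png',cv2.resize(im[130:310,270:470],None,fx=3.3,fy=3.3))
print(finder.find_in('side','lever_end')[:2],finder.find_in('side','strap_mid')[:1])
z=.2145
rows([push(3.36-.1*i,.062,.027,z) for i in range(1,3)])
E
```

```text
(array([ 0.57834911, -0.13458137,  0.21669651]), np.float64(1.7836880224048728))
[] [{'position': [0.5721, -0.0973, 0.0481], 'score': 0.65}]
[7.1, -0.1, 1.6] 0.102
[6.3, -2.4, -0.0] 0.1
```

View pics/crop2.png

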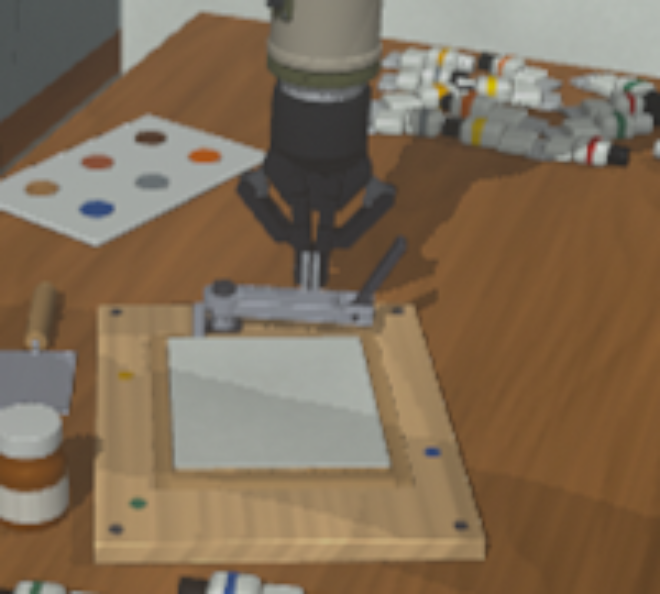

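The closed fingers rest on the trailing side of the strap at about (310,275) in the crop. The lever is clear of the knuckles. I'll keep sweeping.

>>> arm_command(
  plan=[
    {"dp": [7,-1,2],"spin": 0.1},
    {"dp": [6.3,-2.4,0],"spin": 0.1},
    {"dp": [6.3,-2.4,0],"spin": 0.1},
    {"dp": [6.3,-2.4,0],"spin": 0.1},
    {"dp": [6.3,-2.4,0],"spin": 0.1},
  ],
)

```text
clock: 4.0
position: [0.5665, -0.1036, 0.2133]
ee_rot: [0.801, 0.599, -0.001, 0.0]
ft_force: [-3.1, -3.9, 2.7]
grip_width: -0.0
grasp_force: 2.3
```

```bash
python3 - <<'E'
from h import *
p,th=pose();print(p,th)
phi=th+np.pi/2
rows([push(phi-.1*i,.062,.027,.2145) for i in range(1,4)])
E
```

```text
[ 0.56653244 -0.10356516  0.2133045 ] 1.2852657899133744
[8.7, -1.7, -1.2] 0.1
[6.3, -2.4, -0.0] 0.1
[6.3, -2.4, -0.0] 0.1
```

>>> arm_command(
  plan=[
    {"dp": [7,-2,0],"spin": 0.1},
    {"dp": [6.3,-2.4,0],"spin": 0.1},
    {"dp": [6.3,-2.4,0],"spin": 0.1},
    {"dp": [6.3,-2.4,0],"spin": 0.1},
    {"dp": [6.3,-2.4,0],"spin": 0.1},
  ],
)

```text
clock: 4.5
position: [0.5707, -0.0691, 0.2128]
ee_rot: [0.924, 0.383, -0.001, -0.0]
ft_force: [-6.5, -1.5, 2.6]
grip_width: -0.0
grasp_force: 2.5
```

```bash
python3 - <<'E'
from h import *
p,th=pose();print(p,th,manip.get_obs()['joint_pos'])
phi=th+np.pi/2
rows([push(phi-.1*i,.062,.027,.2145) for i in range(1,4)])
E
```

```text
[ 0.57072195 -0.06911757  0.21281565] 0.786025464906582 [ 0.34911855  0.43536401 -0.3723419   1.77554539  0.18827363  0.96802845
 -0.88397985]
[7.8, -2.0, -1.7] 0.1
[6.3, -2.4, -0.0] 0.1
[6.3, -2.4, -0.0] 0.1
```

>>> arm_command(
  plan=[
    {"dp": [7,-2,-1],"spin": 0.1},
    {"dp": [6.3,-2.4,0],"spin": 0.1},
    {"dp": [6.3,-2.4,0],"spin": 0.1},
    {"dp": [2.5,-1,0],"spin": 0.04},
    {"dp": [0,0,0],"spin": 0},
  ],
)

```text
clock: 5.0
position: [0.5834, -0.0483, 0.2134]
ee_rot: [0.975, 0.223, -0.001, -0.0]
ft_force: [-3.0, 1.0, -0.7]
grip_width: -0.002
grasp_force: 1.2
```

>>> arm_command(
  plan=[
    {"dp": [2,0,0],"spin": 0.02},
    {"dp": [1.5,0,0],"spin": 0},
    {"dp": [0,0,0],"spin": 0},
  ],
)

```text
clock: 5.3
position: [0.5867, -0.0474, 0.2136]
ee_rot: [0.977, 0.214, -0.001, -0.0]
ft_force: [-3.7, 1.2, -0.3]
grip_width: -0.001
grasp_force: 1.8
```

```bash
python3 - <<'E'
from h import *
p,th=pose();print(p,th, 'ideal',push(1.99,.062,.027,.2145))
im=snap('side','side3'); cv2.imwrite('pics/crop3.png',cv2.resize(im[130:310,270:470],None,fx=3.3,fy=3.3))
E
```

```text
[ 0.5866621  -0.04743533  0.21361357] 0.43059797796712107 ideal [np.float64(0.5851017804309124), np.float64(-0.04735826817664421), 0.2145, 0.41920367320510343]
```

View pics/crop3.png

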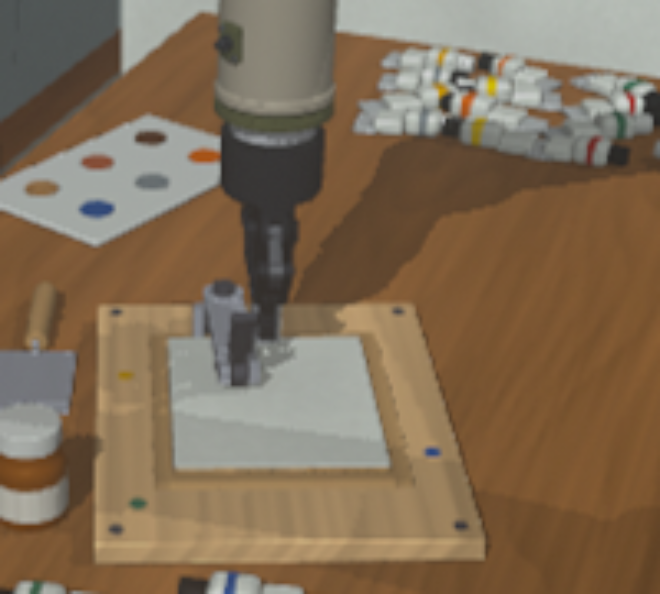

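The strap now points along the panel's near edge, with the stop pin at about (200,320). The force is still only sliding friction, so I'll press on until it rises.

>>> arm_command(
  plan=[
    {"dp": [1.5,0,0],"spin": 0},
    {"dp": [1.5,0,0],"spin": 0},
    {"dp": [0,0,0],"spin": 0},
  ],
)

```text
clock: 5.65
position: [0.5894, -0.0462, 0.2136]
ee_rot: [0.977, 0.213, -0.001, -0.0]
ft_force: [-4.8, 1.6, 0.2]
grip_width: -0.0
grasp_force: 2.1
```

>>> arm_command(
  plan=[
    {"dp": [1.5,0,0],"spin": 0},
    {"dp": [1.5,0,0],"spin": 0},
    {"dp": [0,0,0],"spin": 0},
  ],
)

```text
clock: 5.95
position: [0.5906, -0.0459, 0.2134]
ee_rot: [0.977, 0.213, -0.004, -0.0]
ft_force: [-18.8, -1.7, 11.2]
grip_width: -0.0
grasp_force: 8.7
```

The force rose to 19 N, so the strap is at its stop. I'll back off, rise and look.

>>> arm_command(
  plan=[
    {"dp": [-15,0,0],"spin": 0},
    {"dp": [-20,0,0],"spin": 0},
    {"dp": [-5,0,-45],"spin": 0},
    {"dp": [0,0,-45],"spin": 0},
    {"dp": [0,0,-20],"spin": 0},
  ],
)

```text
clock: 6.45
position: [0.5572, -0.062, 0.3288]
ee_rot: [0.977, 0.213, 0.004, 0.001]
ft_force: [0.2, -0.6, -0.0]
grip_width: -0.004
grasp_force: 0.0
```

>>> arm_command(
  plan=[
    {"dp": [-50,0,-20],"spin": 0},
    {"dp": [-50,20,0],"spin": 0},
    {"dp": [0,0,0],"spin": 0},
  ],
)

```text
clock: 6.75
position: [0.4764, -0.1221, 0.3435]
ee_rot: [0.978, 0.21, 0.0, 0.002]
ft_force: [0.3, -0.1, 0.5]
grip_width: -0.001
grasp_force: 0.0
```

```bash
python3 - <<'E'
from h import *
print(pose())
for c in('side','top'):
    im=snap(c,c+'4')
    for t in['strap_mid','lever_hinge','lever_end']:
        print(c,t,[(round(r['score'],2),np.round(r['position'],3).tolist()) for r in finder.find_in(c,t)[:2]])
im=cv2.imread('pics/top4.png');cv2.imwrite('pics/crop4.png',cv2.resize(im[190:310,290:450],None,fx=5,fy=5))
u=np.array([np.cos(1.99),np.sin(1.99)])
for r,z in[(0,.057),(.075,.05),(.119,.05),(.13,.108)]:
    print(r,(proj('top',[*(P+r*u),z])-[290,190])*5, (proj('side',[*(P+r*u),z])))
E
```

```text
(array([ 0.47640704, -0.12207546,  0.34353392]), np.float64(0.4225811789689871))
side strap_mid [(0.64, [0.596, 0.018, 0.049])]
side lever_hinge []
side lever_end [(0.67, [0.582, 0.026, 0.073])]
top strap_mid [(0.7, [0.619, -0.033, 0.045])]
top lever_hinge [(0.88, [0.62, -0.036, 0.049])]
top lever_end []
0 [494.23269758 177.59368562] [338.77357482 215.84032456]
0.075 [348.635627   240.55008827] [340.47696025 232.3314071 ]
0.119 [264.2206254  276.52457717] [341.59704584 241.28305528]
0.13 [249.94085326 274.65885134] [342.54789015 222.39592809]
```

View pics/crop4.png

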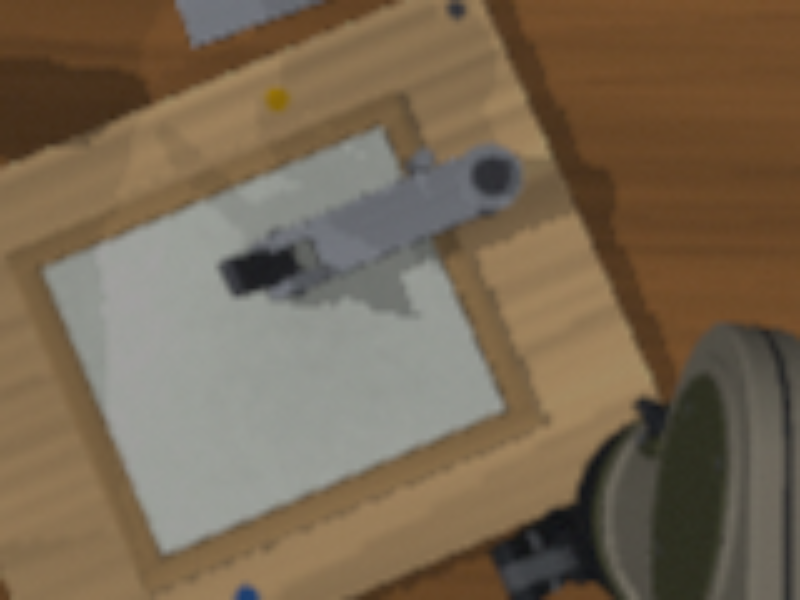

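The strap touches the stop pin at about (422,160) in the crop, and the lever end is at about (235,270). Both agree with the prediction to 2–3 mm.

```bash
cat >> h.py <<'E'
P2=np.array([.6365,-.092])
def lv(a,s=.060,h=.0145,dz=0,back=0):
    r=.105+s*np.cos(a)-.004*np.sin(a)-h-back; z=.043+s*np.sin(a)+.004*np.cos(a)+.173+dz
    return [*(P2+r*np.array([np.cos(1.99),np.sin(1.99)])),z,.42]
E
python3 - <<'E'
from h import *
a=lv(1.2,back=.02,dz=.035); rows(line(a,4)); print('-')
rows([a,lv(1.2,back=.02)]+[lv(x) for x in np.arange(1.2,-.01,-.1)])
E
```

```text
[38.4, -11.4, 8.4] 0.002
[38.4, -11.5, 8.4] 0.002
[38.3, -11.6, 8.4] 0.002
[38.3, -11.7, 8.4] 0.002
-
[153.5, -45.5, 33.7] 0.01
[0.0, 0.0, 35.0] -0.0
[0.0, -20.0, -0.0] -0.0
[0.0, -5.6, 2.1] -0.0
[0.0, -5.4, 2.6] -0.0
[0.0, -5.1, 3.2] -0.0
[0.0, -4.8, 3.7] -0.0
[0.0, -4.4, 4.1] -0.0
[0.0, -3.9, 4.5] -0.0
[0.0, -3.5, 4.9] -0.0
[0.0, -3.0, 5.2] -0.0
[0.0, -2.4, 5.5] -0.0
[0.0, -1.9, 5.7] -0.0
[0.0, -1.3, 5.9] -0.0
[0.0, -0.7, 6.0] -0.0
```

>>> arm_command(
  plan=[
    {"dp": [38,-11,5],"spin": 0},
    {"dp": [38,-11,5],"spin": 0},
    {"dp": [38,-12,12],"spin": 0},
    {"dp": [38,-12,12],"spin": 0},
    {"dp": [0,0,0],"spin": 0},
  ],
)

```text
clock: 7.65
position: [0.6004, -0.0069, 0.3056]
ee_rot: [0.976, 0.216, -0.001, -0.002]
ft_force: [-0.9, -0.3, -0.5]
grip_width: 0.001
grasp_force: 0.0
```

```bash
python3 - <<'E'
from h import *
print(pose())
rows([lv(1.2,back=.02),lv(1.2,back=.008),lv(1.2)])
im=snap('side','side5'); cv2.imwrite('pics/crop5.png',cv2.resize(im[130:310,270:470],None,fx=3.3,fy=3.3))
E
```

```text
(array([ 0.60040315, -0.00687109,  0.30560793]), np.float64(0.4346946087165472))
[-1.7, 3.9, 32.2] 0.015
[0.0, -12.0, -0.0] -0.0
[0.0, -8.0, -0.0] -0.0
```

View pics/crop5.png

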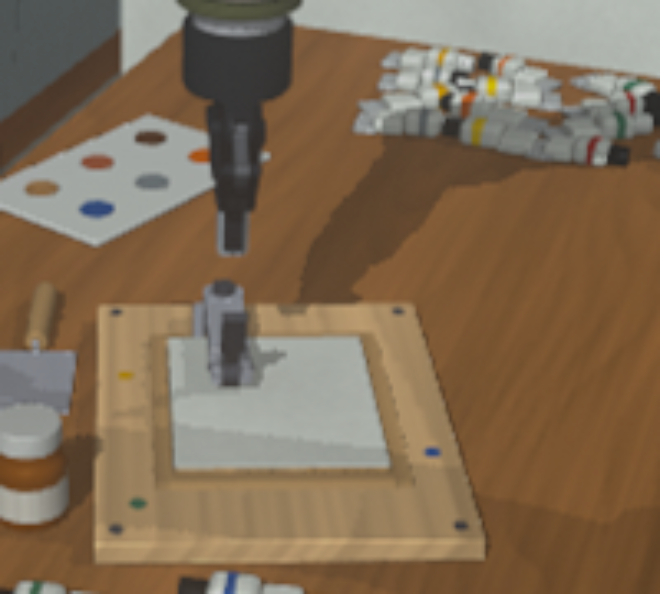

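The fingertip at about (232,250) is in line with the lever at about (232,345). I'll go down behind the lever and make contact.

>>> arm_command(
  plan=[
    {"dp": [-1,2,16],"spin": 0},
    {"dp": [0,2,16],"spin": 0},
    {"dp": [0,-6,0],"spin": 0},
    {"dp": [0,-6,0],"spin": 0},
    {"dp": [0,-6,0],"spin": 0},
  ],
)

```text
clock: 8.2
position: [0.5917, 0.0008, 0.2771]
ee_rot: [0.977, 0.212, 0.001, 0.0]
ft_force: [-0.6, 0.4, -0.0]
grip_width: -0.002
grasp_force: 0.0
```

>>> arm_command(
  plan=[
    {"dp": [0,-5,1],"spin": 0},
    {"dp": [0,-5.5,2],"spin": 0},
    {"dp": [0,-5.5,2.5],"spin": 0},
    {"dp": [0,-5,3],"spin": 0},
  ],
)

```text
clock: 8.6
position: [0.583, 0.0196, 0.2678]
ee_rot: [0.977, 0.212, 0.0, 0.0]
ft_force: [0.9, -2.1, 3.3]
grip_width: 0.001
grasp_force: 1.2
```

```bash
python3 - <<'E'
from h import *
p,th=pose();print(p,th);d=p[:2]-P2;u=np.array([np.cos(1.99),np.sin(1.99)]);print('r',d@u,'tipz',p[2]-.173)
for a in(.9,.8,.7):rows([lv(a)])
for c in('side','top'):
    snap(c,c+'6');print([(round(r['score'],2),np.round(r['position'],3).tolist()) for r in finder.find_in(c,'lever_end')[:2]])
E
```

```text
[0.58297881 0.0196389  0.26781916] 0.42797981532708285
r 0.12375736979820355 tipz 0.09481915628108989
[3.5, -0.9, 2.3] 0.008
[3.5, -5.6, 6.0] 0.008
[3.5, -10.0, 10.1] 0.008
[]
[]
```

>>> arm_command(
  plan=[
    {"dp": [1,-5,6],"spin": 0},
    {"dp": [1,-4.4,4],"spin": 0},
    {"dp": [0,-4,4.5],"spin": 0},
    {"dp": [0,-3.5,5],"spin": 0},
    {"dp": [0,-3,5],"spin": 0},
  ],
)

```text
clock: 9.3
position: [0.5765, 0.0388, 0.2429]
ee_rot: [0.977, 0.213, 0.0, -0.0]
ft_force: [0.1, 0.8, 4.1]
grip_width: 0.002
grasp_force: 1.8
```

```bash
python3 - <<'E'
from h import *
p,th=pose();d=p[:2]-P2;u=np.array([np.cos(1.99),np.sin(1.99)]);print('r',d@u,'tipz',p[2]-.173)
for a in(.4,.3,.2,.0):rows([lv(a)])
E
```

```text
r 0.14392213517461455 tipz 0.0699438722861794
[1.5, -0.3, -0.1] 0.008
[1.5, -2.7, 5.4] 0.008
[1.5, -4.6, 11.1] 0.008
[1.6, -6.6, 22.9] 0.008
```

>>> arm_command(
  plan=[
    {"dp": [1,-3,6],"spin": 0},
    {"dp": [0,-2,6],"spin": 0},
    {"dp": [0,-2,5],"spin": 0},
    {"dp": [0,-1,4],"spin": 0},
    {"dp": [0,0,0],"spin": 0},
  ],
)

```text
clock: 9.8
position: [0.5741, 0.0457, 0.2216]
ee_rot: [0.977, 0.212, -0.0, 0.0]
ft_force: [0.4, -0.6, 1.0]
grip_width: -0.001
grasp_force: 0.3
```

>>> arm_command(
  plan=[
    {"dp": [0,0,2],"spin": 0},
    {"dp": [0,0,2],"spin": 0},
    {"dp": [0,0,0],"spin": 0},
  ],
)

```text
clock: 10.1
position: [0.5743, 0.0459, 0.2202]
ee_rot: [0.977, 0.212, 0.0, 0.0]
ft_force: [-11.2, -1.8, 26.1]
grip_width: -0.001
grasp_force: 13.1
```

>>> arm_command(
  plan=[
    {"dp": [0,-3,-1],"spin": 0},
    {"dp": [0,-3,2],"spin": 0},
    {"dp": [0,0,1],"spin": 0},
    {"dp": [0,0,0],"spin": 0},
  ],
)

```text
clock: 10.5
position: [0.5734, 0.0481, 0.2199]
ee_rot: [0.978, 0.211, 0.002, 0.003]
ft_force: [-8.9, -13.6, 35.7]
grip_width: -0.001
grasp_force: 17.8
```

Firmly at the end stop. I'll retreat straight up and check.

>>> arm_command(
  plan=[
    {"dp": [0,0,-10],"spin": 0},
    {"dp": [0,0,-40],"spin": 0},
    {"dp": [0,0,-40],"spin": 0},
    {"dp": [-40,20,-30],"spin": 0},
    {"dp": [-45,20,0],"spin": 0},
  ],
)

```text
clock: 11.0
position: [0.5138, -0.0169, 0.3375]
ee_rot: [0.977, 0.214, 0.003, 0.0]
ft_force: [0.9, -1.1, 0.2]
grip_width: -0.0
grasp_force: 0.0
```

>>> arm_command(
  plan=[
    {"dp": [-45,20,0],"spin": 0},
    {"dp": [-40,20,0],"spin": 0},
    {"dp": [0,0,0],"spin": 0},
    {"dp": [0,0,0],"spin": 0},
  ],
)

```text
clock: 11.4
position: [0.4518, -0.0901, 0.334]
ee_rot: [0.977, 0.211, 0.0, 0.0]
ft_force: [-0.3, 0.2, 0.5]
grip_width: -0.002
grasp_force: 0.0
```

```bash
python3 - <<'E'
from h import *
print(pose())
ims=[]
for c,(x,y) in(('side',(290,170)),('top',(310,190))):
    im=snap(c,c+'7'); ims.append(cv2.resize(im[y:y+120,x:x+80+20],None,fx=4,fy=4))
    for t in['strap_mid','lever_end','panel','tube_a','jar_mid','knife']:
        print(c,t,[(round(r['score'],2),np.round(r['position'],3).tolist()) for r in finder.find_in(c,t)[:2]])
    u=np.array([np.cos(1.99),np.sin(1.99)])
    for r,z in((.119,.05),(.175,.047)): print((proj(c,[*(P2+r*u),z])-[x,y])*4)
cv2.imwrite('pics/crop7.png',np.hstack(ims))
E
```

```text
(array([ 0.4517761 , -0.0900786 ,  0.33399076]), np.float64(0.4258790488412944))
side strap_mid [(0.94, [0.601, -0.005, 0.048])]
side lever_end [(0.59, [0.574, 0.048, 0.044]), (0.37, [0.602, -0.007, 0.05])]
side panel [(0.76, [0.549, 0.03, 0.028])]
side tube_a [(0.72, [0.491, 0.23, 0.01]), (0.64, [0.6, 0.288, 0.016])]
side jar_mid [(0.98, [0.668, 0.196, 0.046])]
side knife [(0.58, [0.759, 0.007, 0.003])]
[203.49078587 285.41256969]
[209.34115096 338.58120962]
top strap_mid [(0.61, [0.618, -0.024, 0.05])]
top lever_end [(0.71, [0.587, 0.042, 0.046])]
top panel [(0.72, [0.553, 0.013, 0.03])]
top tube_a [(0.87, [0.6, 0.275, 0.018]), (0.66, [0.491, 0.224, 0.019])]
top jar_mid [(0.98, [0.672, 0.178, 0.075]), (0.55, [0.552, 0.014, 0.026])]
top knife [(0.67, [0.761, 0.01, 0.001]), (0.3, [0.581, 0.039, 0.049])]
[129.72382339 218.68787838]
[ 43.35376428 255.80783236]
```

View pics/crop7.png

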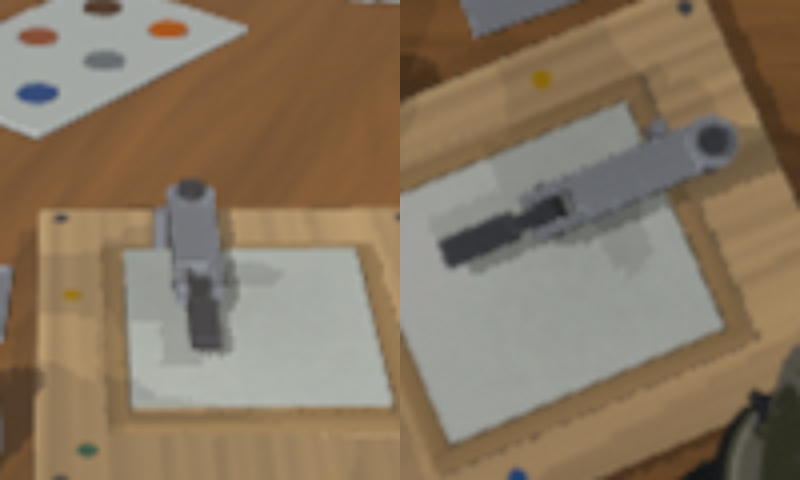

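The lever lies level: its end is at about (208,348) in the side half and (445,255) in the top half. The strap is against its pin at about (655,128). The panel, tubes, jar and scraper are where they were.

```bash
python3 -c "
from workcell import manip
print(manip.hand_in())"
```

```text
the job is handed in; nothing more can be done
None
```

I pushed the strap round to its stop pin, then pushed the cam lever down to its end so it lies level over the panel; nothing else had visibly moved, and I handed the job in with the arm clear, without any verdict coming back.

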